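# Set the lifeboat under the inclined spring plunger of a bench press

### The arm

A 6-joint arm with a two-finger parallel gripper is mounted at the origin on the work surface. World frame = base frame: x ahead of the robot, y to its left, z up, the work surface at z = 0. Lengths are in m, angles in rad, forces in N, time in s.
With the tool pointing down it reaches from about 0.225 to 0.875 m from the base axis. Payload 3.4 kg.
Tool frame: the origin (TCP) lies between the finger pads; the fingertips stand 11 mm ahead of it and the grasp point (between the pads) lies 8 mm behind it; z points along the fingers, y is the line along which they close (so a half turn about z gives the same grasp; the last joint's range is limited). The gripper opens to 85 mm and grips with 20 to 120 N. Pads are 22 mm wide; open, the fingers measure 114 mm over their backs; the gripper's body (76 mm by 85 mm) begins 54 mm behind the grasp point. The pads swing forward as they close: fully open they stand 13 mm farther back than shut.
Start: joints at [0.999, 0.276, 1.505, -0, 1.361, -0.121], TCP at [0.251, 0.518, 0.242] pointing down, gripper open.
Joint ranges: [-2.89, 2.89], [-0.75, 2.08], [0.22, 2.7], [-1.18, 4.32], [0.11, 2.71], [-2.7, 2.7]. Speed limits (rad/s): [2.57, 2.57, 3.14, 3.14, 3.14, 3.14].

### API

Orientations are given as a unit quaternion [w, x, y, z].
In Python, from rig import manip, imaging gives the robot as it stands. The module is installed in compiled form; this text tells all that it offers.
- The arm moves only by the tool jog_arm, never from a script. Its argument "deltas" is one flat list of numbers, 7 for each row, row after row: the turn, a rotation vector about the world's x, y, z in degrees, then the shift along the world's x, y, z in mm, then the opening, from 0 (shut) to 1 (fully open). In form: [ax, ay, az, tx, ty, tz, gripper, ax, ay, az, tx, ty, tz, gripper, ...]. A call has 1 to 20 rows; each row is the pose to reach, as a shift and turn from the pose commanded when the call began; what a row does not reach only later rows make up. A row lasts 1/10 s, in which the tool goes at most 50 mm and 8.59 degrees, less where a joint would pass 70% of its speed; a pose out of reach is approached as far as the arm can. A call with a gripper value outside its range is refused whole. The fingers move at their own pace and stop on an object; "grip_force" is the grip in N (left out, the last holds). Time passes only in rows, so rows that repeat a pose let the fingers close. It gives the time, the measured TCP pose, the force, the opening and the grip force at its end, in the units of the state.
- manip.get_state(): the state, without advancing time (a new reading comes with each control period).
- imaging.get_image(name): name is "side" or "top"; returns the picture (420x560x3 uint8, blue, green, red); there is no depth.
- imaging.calibration(name): a dict with "mtx" (3x3 intrinsics, pixels), "cam_to_world" (4x4, takes a point from camera to world coordinates). Camera axes: x right, y down, z forward; pixel columns grow to the right and rows downward; lengths in m; the calibration is good to about 2 mm. A picture is of the moment at which its call begins. calibration takes no time and is no camera call.
- manip.sign_off(): hands the job in; it is judged then, once.
The state is a dict: "clock": time; "qpos": joint angles; "qd": joint speeds; "effort": joint torques, N m; "position": TCP position; "ee_rot": TCP orientation; "contact_force": force on the tool from outside, world axes, zero at the start; "moment": the same for the moment, N m; "width": finger opening in m; "gripper_force": force on a finger pad.
Only numpy, scipy, OpenCV 4.12 (cv2) and the standard library are available. Lean on these libraries where they do the work, as an engineer would, in place of code of your own. Each camera call takes 0.05 s, during which the arm holds its last target. There are 200 camera calls.

### The job

Keeping it upright, lay the white lifeboat lengthwise in the tray of the green press's carriage and let go, then push the carriage fully in under the ram and flip the red cam lever right over to lock it. Only then press the yellow plunger head all the way down to its stop, hold it there for a moment and let it spring back up. Leave the boat in the tray, the carriage in, the lever locked, and the other things on the desk where they are.

Things in the scene. Friction and masses are not known exactly. Their poses are not given: they have to be found in the camera images.
- press: fixed green press. Frame (mm): origin on the desk under the working point, x to its back (away from the robot), y to its left along the slideway. Base x +-90, y -150 to 210, 22 high. Column x 48 to 88, y +-25, to z 294; from it a 34 wide neck (x -30 to 70, z 137 to 183) holds the inclined ram sleeve (radius 28) in the plane y = 0. Slideway on top of the base along y
- light_bar (a point): front end, underside centre, of the fixed work-light bar over the press (36 wide in y, 22 high, running 155 mm back along press x from here; underside 293, top 315 mm above the desk). It stands above the plunger head and blocks a gripper that comes straight down: come tilted, along the ram axis, from the robot's side
- lifeboat: loose white plastic lifeboat with an orange stripe, 110 long (its x axis), 44 wide (y), 46 high; flat upright flanks over the middle 60 mm of its length, at y = +-22; origin at the centre of its flat underside; stands upright; 60 to 130 g; either end may point either way. It stands anywhere to the left or right of the press
- tray (a point): centre of the floor of the carriage's tray, 36 mm above the desk. Axes as the press: x across the tray, y along it. Inside 60 (x) by 126 (y), with a lip 7 mm high and 5 mm thick all round; the boat lies with its length along y
- carriage (a joint): how far the carriage is pushed in (m): 0 = fully out, 0.12 = fully in against its stop (tray under the ram, x = y = 0 of the press). It slides along the press's -y as it goes in; starts at 0 to 0.03. Sliding friction about 1.5 N; it stays where it is left
- push_plate (a point): centre of the outer (+y) face of the orange upright plate at the carriage's left end, at 66 mm above the desk; the plate is 50 wide (x), 12 thick (y), from 26 to 81 mm above the desk. Pushed along the press's -y it takes the carriage in
- cam_lever (a joint): angle of the cam lever (rad): 0 = free, leaning 0.6 rad to the press's front (-x); 1.2 = locked at its stop, leaning 0.6 rad to the back (+x); 1.05 and more is locked. Stays where left; starts at 0 to 0.2; under 2 N at the knob. It turns about a line along press y through press x -50, y -110, 44 mm above the desk, on a steel block 70 (x) by 50 (y), top 47 mm above the desk
- cam_lever_tip (a point): centre of the red knob (radius 13) at the end of the lever, 90 mm from the pivot; the lever's rod has radius 5
- plunger (a joint): how far the plunger is pressed along the ram axis (m): 0 = up, 0.018 = down at its stop; a spring pushes back with 3 N at the top to about 12 N at the stop, and returns it when let go
- plunger_top (a point): centre of the flat top of the yellow round plunger head (radius 26, flat over radius 22, 14 thick), 218 mm above the desk when up, at press x -75, y 0. Its z axis is the ram axis, pointing up and 30 degrees over towards the press's front (-x); pressing goes along its -z. Its y axis is the press's y
- conning_tower: loose grey plastic conning tower, 102 x 36 x 82 high with side planes 80 mm across; not to be moved (30 mm at most)
- die_set: loose round steel die set, diameter 90, 55 high; not to be moved (30 mm at most)
- paint_jar: loose paint jar, diameter 60, 65 high; not to be moved (30 mm at most)
- rivet_roller: loose brass rivet roller tool, 157 long, 40 high, lying in front of the press; not to be moved (30 mm at most)
- glue_bottle: loose glue bottle, diameter 44, 100 high, behind the press on the left; not to be moved (30 mm at most)
Mind the look-alikes: they are no part of the job. What is shaped like the lifeboat but turquoise is not meant.

How it is judged:
By the outcome, as a careful person would: the job done as asked, in the order asked, and still so for the second after the job is handed in, with the robot touching nothing.
It also fails if it takes over 72 s, if anything falls off the work surface, if the arm or the gripper's body presses on something with over 40 N, if the wrist force passes 120 N, or if a joint passes its speed limit or range.

## Working session

There is one attempt and no reset: what is moved stays moved. The work goes in short steps, Python scripts to look and compute and a tool call to move; the robot and the scene stay as the last step left them, time stands still between calls to the robot, and variables do not carry over. Pictures are saved under pics/ and viewed, at most 10 in all, crops included, and the job is handed in when it is done.

Besides the shell and the picture viewer there is one more tool, called as name(argument=value, ...) on one line, values as JSON. jog_arm: Moves the arm, as the interface text tells. Its arguments: {"type":"object","properties":{"deltas":{"type":"array"},"grip_force":{"type":"number"}},"required":["deltas"]}

```bash
mkdir -p pics
python3 - <<'E'
from rig import manip, imaging
import cv2,json
for n in("side","top"):
    cv2.imwrite(f"pics/{n}0.png",imaging.get_image(n))
    c=imaging.calibration(n);print(n,c["mtx"],c["cam_to_world"])
print(manip.get_state())
E
```

```text
side [[440.52139066   0.         279.93941881]
 [  0.         440.52139066 213.01863359]
 [  0.           0.           1.        ]] [[ 7.95853884e-01 -4.23488421e-01  4.32751837e-01  7.04825466e-03]
 [-6.05488634e-01 -5.56242116e-01  5.69190849e-01 -6.54862326e-01]
 [-3.30936531e-04 -7.15019067e-01 -6.99104874e-01  9.80773860e-01]
 [ 0.00000000e+00  0.00000000e+00  0.00000000e+00  1.00000000e+00]]
top [[520.06726583   0.         275.12480945]
 [  0.         520.06726583 210.90079982]
 [  0.           0.           1.        ]] [[-9.20293127e-03 -9.85867824e-01  1.67272052e-01  2.94065213e-01]
 [-9.99942110e-01  1.00057666e-02  3.95741449e-03 -1.33633542e-03]
 [-5.57517272e-03 -1.67225949e-01 -9.85902835e-01  1.60288388e+00]
 [ 0.00000000e+00  0.00000000e+00  0.00000000e+00  1.00000000e+00]]
{'clock': 0.1, 'qpos': array([ 9.98976330e-01,  2.76537643e-01,  1.50598211e+00,  9.28834963e-06,
        1.36072966e+00, -1.21020364e-01]), 'qd': array([-2.97071743e-04, -2.36432767e-03, -5.67316895e-04,  4.19590036e-04,
       -7.59862698e-04, -4.60745054e-05]), 'effort': array([ 1.22998699e-03, -4.17701626e+01, -2.46406245e+01, -1.49269827e-04,
        5.87758259e-03,  1.61755366e-05]), 'position': array([0.25028654, 0.51717009, 0.24153259]), 'ee_rot': array([-2.85532711e-04,  2.23496954e-01,  9.74704276e-01, -7.77624751e-04]), 'contact_force': array([-0.05494003,  0.58879248,  0.86395762]), 'moment': array([-0.01715034,  0.04806724, -0.01951876]), 'gripper_force': 0.0, 'width': 0.0855697847935971}
```

View pics/side0.png

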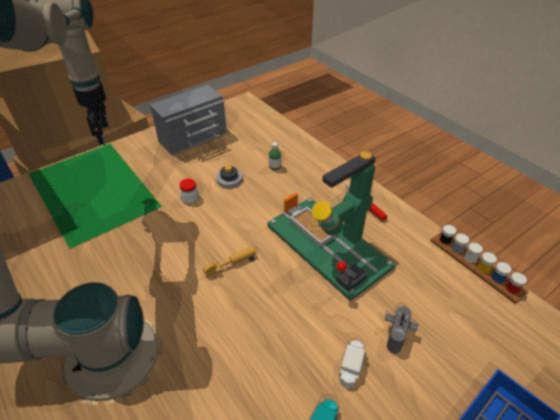

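View pics/top0.png

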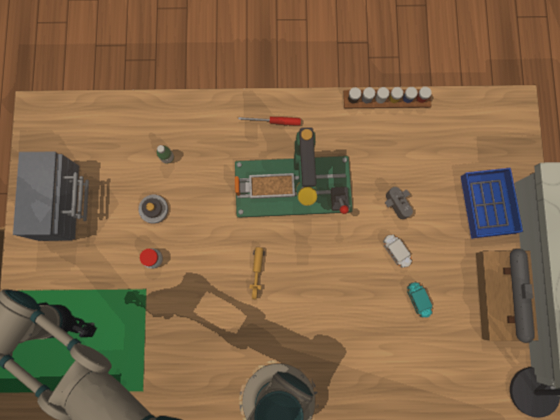

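The side view shows the press around (330,230), the white boat at (352,362), the conning tower at (400,328) and turquoise look-alike at (325,412). In the top view the press is at (295,188), the boat at (398,250), the tower at (400,203), the plunger head at (307,196) and the knob at (345,210). I'll enlarge both to get accurate pixels.

Run:
```python
import cv2
t=cv2.imread("pics/top0.png")[140:280,225:425]
s=cv2.imread("pics/side0.png")[150:390,260:420]
cv2.imwrite("pics/top0c.png",cv2.resize(t,None,fx=4,fy=4,interpolation=cv2.INTER_CUBIC))
cv2.imwrite("pics/side0c.png",cv2.resize(s,None,fx=2.5,fy=2.5,interpolation=cv2.INTER_CUBIC))
```

```text
(no output)
```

View pics/top0c.png

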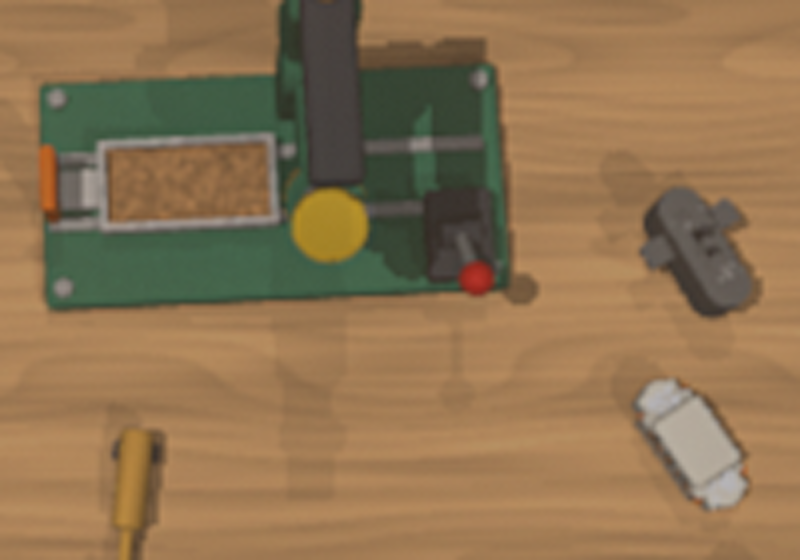

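View pics/side0c.png

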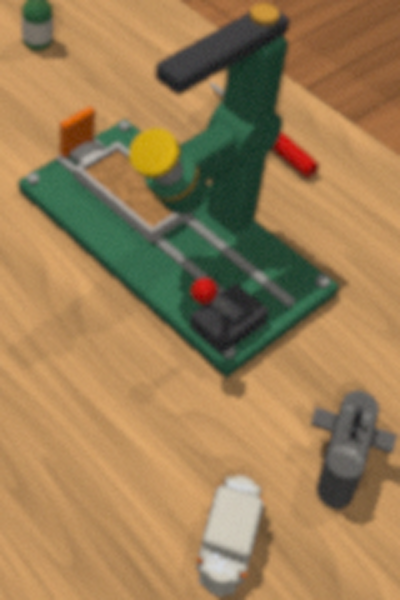

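The crops give sub-pixel corners. In the top crop: base corners (40,86), (494,65), (508,288), (48,308), plunger (330,226), knob (477,278), boat roof centre about (697,442). In the side crop: plunger (155,152), knob (204,291), roof centre about (234,519).

```bash
cat > h.py <<'E'
import numpy as np, cv2
from rig import manip, imaging
from scipy.optimize import least_squares
C={n:imaging.calibration(n) for n in("side","top")}
def proj(n,P):
    T=np.linalg.inv(C[n]["cam_to_world"]);p=T[:3,:3]@np.asarray(P)+T[:3,3];q=C[n]["mtx"]@p;return q[:2]/q[2]
def ray(n,uv):
    T=C[n]["cam_to_world"];d=T[:3,:3]@np.linalg.solve(C[n]["mtx"],[uv[0],uv[1],1]);return T[:3,3],d
def atz(n,uv,z):
    o,d=ray(n,uv);return o+d*(z-o[2])/d[2]
def tri(a,b):
    r=least_squares(lambda P:np.r_[proj("top",P)-a,proj("side",P)-b],[.5,0,.1]);return r.x,r.fun
def tc(u,v):return np.array([225+(u+.5)/4-.5,140+(v+.5)/4-.5])
def sc(u,v):return np.array([260+(u+.5)/2.5-.5,150+(v+.5)/2.5-.5])
def w(P,p):
    c,s=np.cos(p[2]),np.sin(p[2]);return np.array([p[0]+c*P[0]-s*P[1],p[1]+s*P[0]+c*P[1],P[2]])
E
python3 - <<'E'
from h import *
k=.001
obs=[("top",tc(40,86),(90,210,22)),("top",tc(494,65),(90,-150,22)),("top",tc(508,288),(-90,-150,22)),("top",tc(48,308),(-90,210,22)),
("top",tc(330,226),(-75,0,218)),("side",sc(155,152),(-75,0,218)),("side",sc(20,184),(-90,210,22)),("side",sc(338,288),(90,-150,22)),("side",sc(230,362),(-90,-150,22))]
f=lambda p:np.concatenate([proj(n,w(np.array(P)*k,p))-uv for n,uv,P in obs])
r=least_squares(f,[.6,0,0],loss="soft_l1");p=r.x;print("press",p,np.degrees(p[2]));print(f(p).reshape(-1,2).round(1))
K,e=tri(tc(477,278),sc(204,291));print("knob",K,e)
R=np.array([[np.cos(p[2]),-np.sin(p[2])],[np.sin(p[2]),np.cos(p[2])]])
print("knob press",R.T@(K[:2]-p[:2]))
B,e=tri(tc(697,442),sc(234,519));print("boat",B,e)
for a in [(650,425),(700,390),(745,460),(695,492)]:print("roof",atz("top",tc(*a),.046))
ends=[atz("top",tc(*a),.03) for a in[(655,388),(728,500)]];print("ends",ends, np.mean(ends,0));d=ends[0]-ends[1];print("boat yaw",np.degrees(np.arctan2(d[1],d[0])))
tr=[R.T@(atz("top",tc(*a),.043)[:2]-p[:2]) for a in[(98,142),(276,135),(279,222),(101,230)]];print("tray",tr,np.mean(tr,0))
for a in[(40,147),(44,218)]:print("plate",R.T@(atz("top",tc(*a),.081)[:2]-p[:2]))
print("Lbar",R.T@(atz("top",tc(335,186),.315)[:2]-p[:2]))
for n,a in dict(tower=(697,250),roller=(135,435)).items():print(n,atz("top",tc(*a),.06))
E
```

```text
press [ 0.64253085 -0.08219698  0.03788478] 2.1706378979126395
[[-0.2 -0.8]
 [ 1.  -1. ]
 [ 1.6 -0.2]
 [-0.2  0.3]
 [ 0.8  0.4]
 [-1.2 -1.1]
 [-2.  -2.3]
 [ 1.2 -2.1]
 [-0.7  2.5]]
knob [ 0.54952163 -0.19473608  0.11594737] [-0.004945    0.00756829  0.00763227 -0.00143335]
knob press [-0.09720498 -0.10893556]
boat [ 0.4365034  -0.36628551  0.04025141] [ 0.13848703 -0.21517235 -0.19083811  0.03569055]
roof [ 0.44843774 -0.32993654  0.046     ]
roof [ 0.47444361 -0.36866491  0.046     ]
roof [ 0.42152394 -0.39966179  0.046     ]
roof [ 0.39803757 -0.36118118  0.046     ]
ends [array([ 0.47816117, -0.33838004,  0.03      ]), array([ 0.39286497, -0.38939011,  0.03      ])] [ 0.43551307 -0.36388508  0.03      ]
boat yaw 30.88088033097705
tray [array([0.03499995, 0.16493894]), array([0.0338902 , 0.02781327]), array([-0.0344087 ,  0.02914315]), array([-0.03407905,  0.16532045])] [0.0001006  0.09680396]
plate [0.02399809 0.20687002]
plate [-0.0304873   0.20573793]
Lbar [-0.06710705  0.00382512]
tower [ 0.57887601 -0.3683217   0.06      ]
roller [0.4433327  0.05569769 0.06      ]
```

jog_arm(deltas=[0, 0, -123, 185, -883, -90, 1, 0, 0, -123, 185, -883, -90, 1, 0, 0, -123, 185, -883, -90, 1, 0, 0, -123, 185, -883, -90, 1, 0, 0, -123, 185, -883, -90, 1, 0, 0, -123, 185, -883, -90, 1, 0, 0, -123, 185, -883, -90, 1, 0, 0, -123, 185, -883, -90, 1, 0, 0, -123, 185, -883, -90, 1, 0, 0, -123, 185, -883, -90, 1, 0, 0, -123, 185, -883, -90, 1, 0, 0, -123, 185, -883, -90, 1, 0, 0, -123, 185, -883, -90, 1, 0, 0, -123, 185, -883, -90, 1, 0, 0, -123, 185, -883, -90, 1, 0, 0, -123, 185, -883, -90, 1, 0, 0, -123, 185, -883, -90, 1, 0, 0, -123, 185, -883, -90, 1, 0, 0, -123, 185, -883, -90, 1, 0, 0, -123, 185, -883, -90, 1], grip_force=30)

```text
clock: 2.1
position: [0.4352, -0.3665, 0.1512]
ee_rot: [-0.001, 0.964, 0.268, -0.0]
contact_force: [-0.4, -0.2, 0.2]
width: 0.0857
gripper_force: 0.0
```

jog_arm(deltas=[0, 0, 0, 1, 1, -45, 1, 0, 0, 0, 1, 1, -85, 1, 0, 0, 0, 1, 1, -115, 1, 0, 0, 0, 1, 1, -126, 1, 0, 0, 0, 1, 1, -126, 1, 0, 0, 0, 1, 1, -126, 0, 0, 0, 0, 1, 1, -126, 0, 0, 0, 0, 1, 1, -126, 0, 0, 0, 0, 1, 1, -126, 0, 0, 0, 0, 1, 1, -126, 0, 0, 0, 0, 1, 1, -126, 0, 0, 0, 0, 1, 1, -126, 0], grip_force=30)

```text
clock: 3.3
position: [0.4375, -0.3653, 0.0282]
ee_rot: [0.001, 0.963, 0.269, 0.001]
contact_force: [-0.2, 0.4, 7.6]
width: 0.0439
gripper_force: 31.4
```

Run:
```python
from h import *
t=imaging.get_image("top")[200:300,340:450];s=imaging.get_image("side")[290:400,300:420]
t=cv2.resize(t,(440,400),interpolation=2);s=cv2.resize(s,(360,330),interpolation=2)
o=np.zeros((400,800,3),np.uint8);o[:,:440]=t;o[:330,440:]=s;cv2.imwrite("pics/grasp.png",o)
```

```text
(no output)
```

View pics/grasp.png

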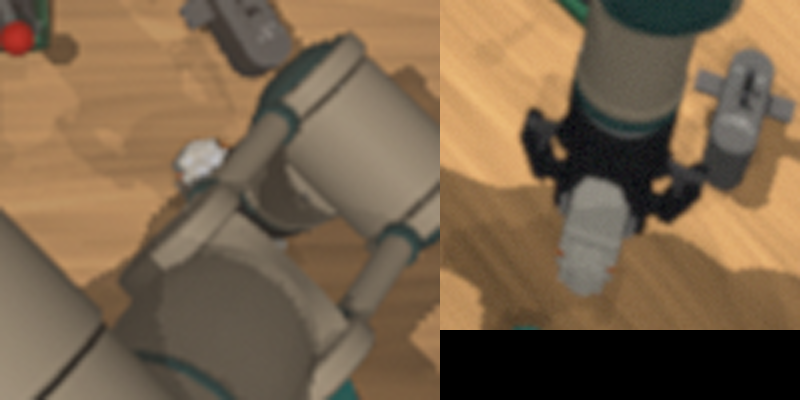

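The fingers hold the boat's flanks at 43.9 mm opening, near its middle. Now I'll lift it, turn it and go round the front of the press.

jog_arm(deltas=[0, 0, 0, 0, 0, 20, 0, 0, 0, 0, 0, 0, 60, 0, 0, 0, 0, 0, 0, 100, 0, 0, 0, 0, 0, 0, 125, 0, 0, 0, 61, 0, 415, 125, 0, 0, 0, 61, 0, 415, 125, 0, 0, 0, 61, 0, 415, 125, 0, 0, 0, 61, 0, 415, 125, 0, 0, 0, 61, 0, 415, 125, 0, 0, 0, 61, 0, 415, 125, 0, 0, 0, 61, 0, 415, 125, 0, 0, 0, 61, 0, 415, 125, 0, 0, 0, 61, 0, 415, 125, 0, 0, 0, 61, 0, 415, 125, 0, 0, 0, 61, 0, 415, 125, 0, 0, 0, 61, 0, 415, 125, 0, 0, 0, 61, 0, 415, 125, 0])

```text
clock: 5.1
position: [0.4367, 0.0494, 0.1513]
ee_rot: [0.0, 0.694, 0.72, -0.0]
contact_force: [-0.8, -0.6, -1.2]
width: 0.0438
gripper_force: 31.0
```

Run:
```python
from h import *
im=imaging.get_image("side");st=manip.get_state();P=st["position"];print(P,st["ee_rot"],st["width"])
c=proj("side",P);print(c,"expected boat ends z=b+23:",[proj("side",P+[0,d,-.002]) for d in(-.055,.055)])
u,v=int(c[0]),int(c[1]);cv2.imwrite("pics/held.png",cv2.resize(im[v-70:v+80,u-75:u+75],None,fx=4,fy=4,interpolation=2)[:600]);print("crop origin",u-75,v-70)
```

```text
[0.43665968 0.04949644 0.15131793] [ 8.07149590e-05  6.94315453e-01  7.19670786e-01 -7.36581242e-05] 0.043582717566723723
[248.11013355 220.32373931] expected boat ends z=b+23: [array([260.17783509, 232.92530503]), array([236.74708004, 209.41341598])]
crop origin 173 150
```

View pics/held.png

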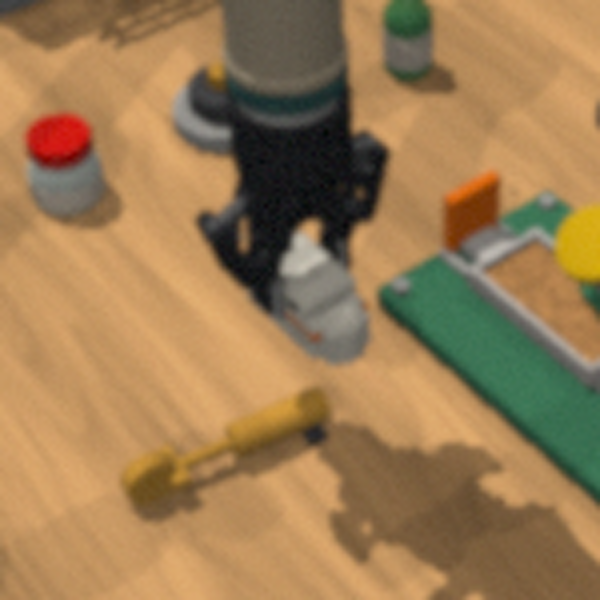

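The side picture shows the boat held level and upright. Its near end is at about (355,335) in the crop, a few mm toward -y of where I expected, so I'll shift the placing 3 mm toward +y.

jog_arm(deltas=[0, 0, 0, 50, 0, 0, 0, 0, 0, 0, 100, 0, 0, 0, 0, 0, 0, 150, 0, 0, 0, 0, 0, 0, 190, 0, 0, 0, 0, 0, 0, 202, -10, 0, 0, 0, 0, 0, 202, -31, 0, 0, 0, 0, 0, 202, -31, 0, 0, 0, 0, 0, 202, -31, -30, 0, 0, 0, 0, 202, -31, -55, 0, 0, 0, 0, 202, -31, -70, 0, 0, 0, 0, 202, -31, -70, 0, 0, 0, 0, 202, -31, -70, 0])

```text
clock: 6.35
position: [0.6382, 0.0194, 0.0816]
ee_rot: [-0.0, 0.694, 0.72, -0.0]
contact_force: [-0.2, -0.4, -1.4]
width: 0.0439
gripper_force: 31.2
```

Run:
```python
from h import *
a=imaging.get_image("side")[180:280,260:360];b=imaging.get_image("top")[140:240,225:325]
cv2.imwrite("pics/place.png",cv2.resize(np.hstack([a,b]),None,fx=4,fy=4,interpolation=2))
```

```text
(no output)
```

View pics/place.png

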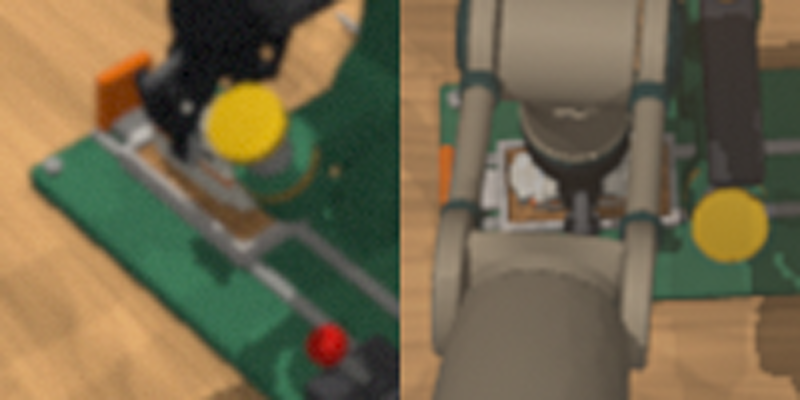

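The top view shows the boat spanning about 510–660 inside the tray's 508–669, so it is centred and clear of the plunger head. I'll lower it and let go.

jog_arm(deltas=[0, 0, 0, 0, 0, -8, 0, 0, 0, 0, 0, 0, -14, 0, 0, 0, 0, 0, 0, -17, 0, 0, 0, 0, 0, 0, -17, 0])

```text
clock: 6.85
position: [0.6385, 0.0196, 0.0643]
ee_rot: [-0.0, 0.694, 0.72, 0.0]
contact_force: [-0.4, -0.2, -1.4]
width: 0.0437
gripper_force: 31.2
```

jog_arm(deltas=[0, 0, 0, 0, 0, -2, 0, 0, 0, 0, 0, 0, -2, 0])

```text
clock: 7.05
position: [0.6385, 0.0196, 0.0642]
ee_rot: [0.0, 0.694, 0.72, 0.0]
contact_force: [-2.7, -0.1, 9.7]
width: 0.0439
gripper_force: 32.2
```

jog_arm(deltas=[0, 0, 0, 0, 0, 0, 0.85, 0, 0, 0, 0, 0, 0, 0.85, 0, 0, 0, 0, 0, 0, 0.85, 0, 0, 0, 0, 0, 0, 0.85, 0, 0, 0, 0, 0, 30, 0.85, 0, 0, 0, 0, 0, 80, 0.85, 0, 0, 0, 0, 0, 110, 0.85, 0, 0, 0, 0, 40, 110, 0.5, 0, 0, 0, 0, 90, 110, 0, 0, 0, 0, 0, 140, 110, 0, 0, 0, 0, 0, 140, 110, 0, 0, 0, 0, 0, 140, 110, 0])

```text
clock: 8.25
position: [0.6382, 0.1608, 0.1719]
ee_rot: [0.0, 0.693, 0.721, -0.0]
contact_force: [-0.1, -0.8, 0.0]
width: 0.0003
gripper_force: 0.0
```

Run:
```python
from h import *
a=imaging.get_image("side")[180:280,260:360];b=imaging.get_image("top")[140:240,225:325]
cv2.imwrite("pics/placed.png",cv2.resize(np.hstack([a,b]),None,fx=4,fy=4,interpolation=2))
```

```text
(no output)
```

View pics/placed.png

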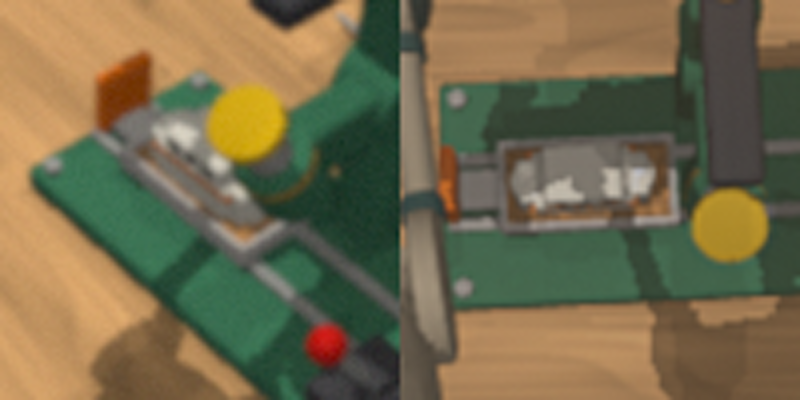

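The boat sits upright in the tray (crop about 510–655, 140–210) and clear of the lip. Next I'll come down outside the orange plate and push.

jog_arm(deltas=[0, 0, 0, -3, 10, -45, 0, 0, 0, 0, -3, 10, -90, 0, 0, 0, 0, -3, 10, -112, 0, 0, 0, 0, -3, 10, -112, 0, 0, 0, 0, -3, -10, -112, 0, 0, 0, 0, -2, -25, -112, 0, 0, 0, 0, -2, -40, -112, 0, 0, 0, 0, -1, -55, -112, 0, 0, 0, 0, -1, -70, -112, 0, 0, 0, 0, 0, -85, -112, 0, 0, 0, 0, 0, -95, -112, 0, 0, 0, 0, 0, -105, -112, 0, 0, 0, 0, 0, -112, -112, 0, 0, 0, 0, 0, -112, -112, 0])

```text
clock: 9.75
position: [0.638, 0.0462, 0.06]
ee_rot: [-0.0, 0.694, 0.72, -0.001]
contact_force: [-0.4, -0.1, -0.5]
width: -0.0
gripper_force: 0.0
```

jog_arm(deltas=[0, 0, 0, 0, -2, 0, 0, 0, 0, 0, 0, -4, 0, 0, 0, 0, 0, 0, -6, 0, 0, 0, 0, 0, 0, -6, 0, 0])

```text
clock: 10.15
position: [0.638, 0.0417, 0.06]
ee_rot: [-0.0, 0.693, 0.72, -0.0]
contact_force: [-0.6, 0.1, -0.2]
width: -0.0002
gripper_force: 0.5
```

jog_arm(deltas=[0, 0, 0, 0, -2, 0, 0, 0, 0, 0, 0, -4, 0, 0, 0, 0, 0, 0, -5, 0, 0])

```text
clock: 10.45
position: [0.6381, 0.0402, 0.0601]
ee_rot: [-0.003, 0.694, 0.72, 0.002]
contact_force: [-1.0, 13.3, -0.5]
width: -0.0002
gripper_force: 6.4
```

jog_arm(deltas=[0, 0, 0, 0, -2, 0, 0, 0, 0, 0, 0, -4, 0, 0])

```text
clock: 10.65
position: [0.6381, 0.0402, 0.0602]
ee_rot: [-0.005, 0.695, 0.719, 0.005]
contact_force: [-0.3, 26.0, 0.1]
width: -0.0001
gripper_force: 12.4
```

The force climbs 13 → 26 N with no motion, so the carriage is at its stop. I'll back off, go round the front and get in front of the knob.

jog_arm(deltas=[0, 0, 0, 0, 25, 0, 0, 0, 0, 0, 0, 40, 20, 0, 0, 0, 0, 0, 40, 65, 0, 0, 0, 0, 0, 40, 110, 0, 0, 0, 0, -50, 40, 110, 0, 0, 0, 0, -100, 40, 110, 0, 0, 0, 0, -150, 40, 110, 0, 0, 0, 0, -160, 0, 110, 0, 0, 0, 0, -160, -50, 110, 0, 0, 0, 0, -160, -100, 110, 0, 0, 0, 0, -160, -150, 110, 0, 0, 0, 0, -150, -200, 110, 0, 0, 0, 0, -143, -229, 90, 0, 0, 0, 0, -143, -229, 58, 0, 0, 0, 0, -143, -229, 58, 0, 0, 0, 0, -143, -229, 58, 0])

```text
clock: 12.25
position: [0.495, -0.1963, 0.1183]
ee_rot: [-0.001, 0.694, 0.72, -0.0]
contact_force: [-0.0, -0.0, 0.4]
width: -0.0002
gripper_force: 0.0
```

jog_arm(deltas=[0, 0, 0, 12, 0, 0, 0, 0, 0, 0, 24, 1, 0, 0, 0, 0, 0, 36, 1, 0, 0, 0, 0, 0, 48, 2, 0, 0, 0, 0, 0, 60, 2, 0, 0, 0, 0, 0, 72, 3, 0, 0, 0, 0, 0, 84, 3, 0, 0, 0, 0, 0, 94, 4, 0, 0, 0, 0, 0, 102, 4, 0, 0, 0, 0, 0, 108, 4, 0, 0, 0, 0, 0, 108, 4, 0, 0])

```text
clock: 13.35
position: [0.6044, -0.1925, 0.1181]
ee_rot: [0.0, 0.694, 0.72, 0.0]
contact_force: [0.1, -0.2, -0.0]
width: -0.0
gripper_force: 0.0
```

jog_arm(deltas=[0, 0, 0, 3, 0, 0, 0, 0, 0, 0, 6, 0, 0, 0, 0, 0, 0, 8, 0, 0, 0])

```text
clock: 13.65
position: [0.6114, -0.1925, 0.1183]
ee_rot: [-0.0, 0.694, 0.72, -0.0]
contact_force: [-0.9, -0.1, -1.5]
width: 0.0001
gripper_force: 0.4
```

jog_arm(deltas=[0, 0, 0, 3, 0, 0, 0, 0, 0, 0, 5, 0, 0, 0])

```text
clock: 13.85
position: [0.6166, -0.1924, 0.1184]
ee_rot: [0.0, 0.694, 0.72, 0.0]
contact_force: [-1.4, -0.0, -1.0]
width: -0.0002
gripper_force: 0.5
```

jog_arm(deltas=[0, 0, 0, 2, 0, 0, 0, 0, 0, 0, 4, 0, 0, 0])

```text
clock: 14.05
position: [0.6206, -0.1924, 0.1183]
ee_rot: [-0.0, 0.694, 0.72, -0.0]
contact_force: [-1.0, 0.0, -0.1]
width: -0.0003
gripper_force: 0.5
```

jog_arm(deltas=[0, 0, 0, 2, 0, 0, 0, 0, 0, 0, 4, 0, 0, 0])

```text
clock: 14.25
position: [0.6221, -0.1923, 0.1181]
ee_rot: [-0.002, 0.693, 0.721, -0.002]
contact_force: [-9.1, -0.1, 3.6]
width: -0.0003
gripper_force: 4.5
```

jog_arm(deltas=[0, 0, 0, 2, 0, 0, 0, 0, 0, 0, 3, 0, 0, 0])

```text
clock: 14.45
position: [0.6224, -0.1923, 0.1181]
ee_rot: [-0.004, 0.693, 0.721, -0.004]
contact_force: [-12.8, -1.3, 6.5]
width: 0.0001
gripper_force: 6.8
```

```bash
cat > pl.py <<'E'
from h import *
from scipy.spatial.transform import Rotation as R
p=[.64253,-.0822,.03788]
psi=p[2];th=np.radians(33)
z=np.array([np.sin(th)*np.cos(psi),np.sin(th)*np.sin(psi),-np.cos(th)])
y=np.array([np.sin(psi),-np.cos(psi),0.]);x=np.cross(y,z)
T=R.from_matrix(np.c_[x,y,z])
st=manip.get_state();q=st["ee_rot"];c=R.from_quat(np.r_[q[1:],q[0]])
print("rotvec",np.degrees((T*c.inv()).as_rotvec()))
for s in(60,0,-18):
    P=w(np.array([-.088-.5*s/1e3,0,.2232+.866*s/1e3]),p);print(s,"target",P,"shift",(P-st["position"])*1e3)
print(st["position"],"lever ref",w(np.array([-.02,-.11,.118]),p))
E
python3 pl.py
```

```text
rotvec [ 26.30957257 -25.33233611 -87.51934313]
60 target [ 0.52461465 -0.08666877  0.27516   ] shift [-97.77281076 105.64475863 157.10077148]
0 target [ 0.55459313 -0.08553264  0.2232    ] shift [-67.79433161 106.78088688 105.14077148]
-18 target [ 0.56358667 -0.0851918   0.207612  ] shift [-58.80078786 107.12172536  89.55277148]
[ 0.62238746 -0.19231353  0.11805923] lever ref [ 0.62671015 -0.19287851  0.118     ]
```

jog_arm(deltas=[0, 0, 0, -50, 0, 0, 0, 0, 0, 0, -100, 0, 10, 0, 0, 0, 0, -150, 0, 60, 0, 0, 0, 0, -180, 0, 110, 0, 0, 0, 0, -180, 30, 150, 0, 0, 0, 0, -180, 30, 150, 0, 0, 0, 0, -180, 30, 150, 0])

```text
clock: 15.15
position: [0.4491, -0.1625, 0.2727]
ee_rot: [0.005, 0.693, 0.721, 0.002]
contact_force: [-0.1, 0.8, -0.2]
width: -0.0001
gripper_force: 0.0
```

```bash
python3 pl.py
python3 - <<'E'
from h import *
a=imaging.get_image("side")[170:310,250:400];b=imaging.get_image("top")[120:260,225:375]
cv2.imwrite("pics/lev.png",cv2.resize(np.hstack([a,b]),(800,373),interpolation=2))
E
```

```text
rotvec [ 27.40515085 -24.61577758 -87.12217142]
60 target [ 0.52461465 -0.08666877  0.27516   ] shift [75.47845039 75.82619365  2.46438297]
0 target [ 0.55459313 -0.08553264  0.2232    ] shift [105.45692954  76.9623219  -49.49561703]
-18 target [ 0.56358667 -0.0851918   0.207612  ] shift [114.45047329  77.30316038 -65.08361703]
[ 0.4491362  -0.16249496  0.27269562] lever ref [ 0.62671015 -0.19287851  0.118     ]
```

View pics/lev.png

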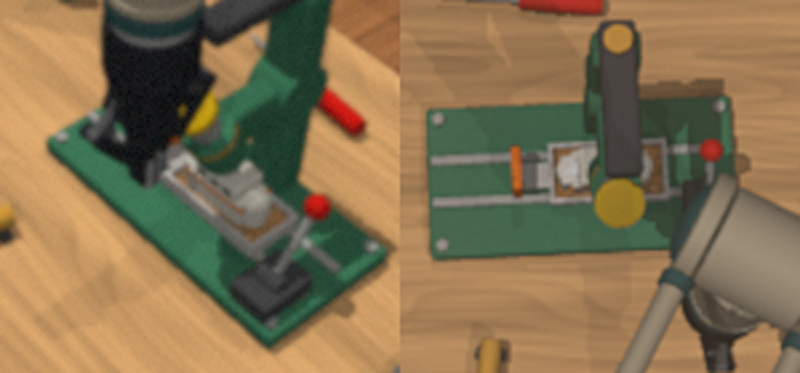

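The picture shows the boat still upright in the tray, the carriage under the ram (tray about 548–668 in the top half) and the lever over to the back (knob at (711,150)). I'll check these numerically while turning the tool to the ram axis.

Run:
```python
from h import *
p=[.64253,-.0822,.03788];c,s=np.cos(p[2]),np.sin(p[2]);Rm=np.array([[c,-s],[s,c]])
k=lambda u,v:(225+(u-400)/2.667,120+v/2.667)
for n,a,z in[("tray",(608,171),.043),("knob",(711,150),.118),("plate out",(512,172),.081)]:print(n,Rm.T@(atz("top",k(*a),z)[:2]-p[:2]))
```

```text
tray [-0.00129595  0.00091543]
knob [ 0.00025795 -0.1088053 ]
plate out [-0.0056145   0.11086885]
```

jog_arm(deltas=[27.4, -24.6, -87.1, 0, 0, 10, 0, 27.4, -24.6, -87.1, 0, 0, 10, 0, 27.4, -24.6, -87.1, 0, 0, 10, 0, 27.4, -24.6, -87.1, 0, 0, 10, 0, 27.4, -24.6, -87.1, 0, 0, 10, 0, 27.4, -24.6, -87.1, 0, 0, 10, 0, 27.4, -24.6, -87.1, 0, 0, 10, 0, 27.4, -24.6, -87.1, 0, 0, 10, 0, 27.4, -24.6, -87.1, 0, 0, 10, 0, 27.4, -24.6, -87.1, 0, 0, 10, 0, 27.4, -24.6, -87.1, 0, 0, 10, 0, 27.4, -24.6, -87.1, 0, 0, 10, 0, 27.4, -24.6, -87.1, 0, 76, 10, 0, 27.4, -24.6, -87.1, 0, 76, 10, 0, 27.4, -24.6, -87.1, 40, 76, 5, 0, 27.4, -24.6, -87.1, 75, 76, 3, 0, 27.4, -24.6, -87.1, 75, 76, 3, 0])

```text
clock: 16.95
position: [0.5266, -0.0869, 0.2707]
ee_rot: [-0.01, 0.958, 0.022, 0.286]
contact_force: [0.4, 0.3, -0.5]
width: 0.0002
gripper_force: 0.0
```

```bash
python3 pl.py
```

```text
rotvec [-0.36843965  0.21159007 -0.52487245]
60 target [ 0.52461465 -0.08666877  0.27516   ] shift [-2.00276828  0.2398836   4.42644124]
0 target [ 0.55459313 -0.08553264  0.2232    ] shift [ 27.97571088   1.37601185 -47.53355876]
-18 target [ 0.56358667 -0.0851918   0.207612  ] shift [ 36.96925463   1.71685032 -63.12155876]
[ 0.52661742 -0.08690865  0.27073356] lever ref [ 0.62671015 -0.19287851  0.118     ]
```

jog_arm(deltas=[0, 0, 0, 14, 1, -24, 0, 0, 0, 0, 25, 1, -43, 0, 0, 0, 0, 29, 1, -50, 0, 0, 0, 0, 32, 1, -55, 0, 0, 0, 0, 32, 1, -55, 0])

```text
clock: 17.45
position: [0.5531, -0.085, 0.2146]
ee_rot: [-0.011, 0.959, 0.02, 0.284]
contact_force: [-6.9, 0.3, 2.4]
width: 0.0001
gripper_force: 2.9
```

jog_arm(deltas=[0, 0, 0, 1, 0, -2, 0, 0, 0, 0, 2, 0, -4, 0, 0, 0, 0, 2, 0, -4, 0])

```text
clock: 17.75
position: [0.5549, -0.0849, 0.2117]
ee_rot: [-0.01, 0.958, 0.02, 0.284]
contact_force: [-7.5, 0.1, 3.8]
width: -0.0002
gripper_force: 3.8
```

The plunger is going down, but there is a sideways force component. I'll use my last picture to check the gripper's clearance to the light bar.

Run:
```python
from h import *
a=imaging.get_image("side")[130:270,270:400];b=imaging.get_image("top")[120:260,235:365]
cv2.imwrite("pics/press.png",cv2.resize(np.hstack([a,b]),(800,431),interpolation=2))
s=manip.get_state();print(s["contact_force"],s["moment"],s["qpos"],s["position"])
```

```text
[-7.77871542  0.06716554  3.9954722 ] [-0.00529956  1.1162791   0.03317139] [-0.44550177  0.04725684  2.03175528  0.48491708  0.59987818  0.74349918] [ 0.55477529 -0.08492308  0.21188542]
```

View pics/press.png

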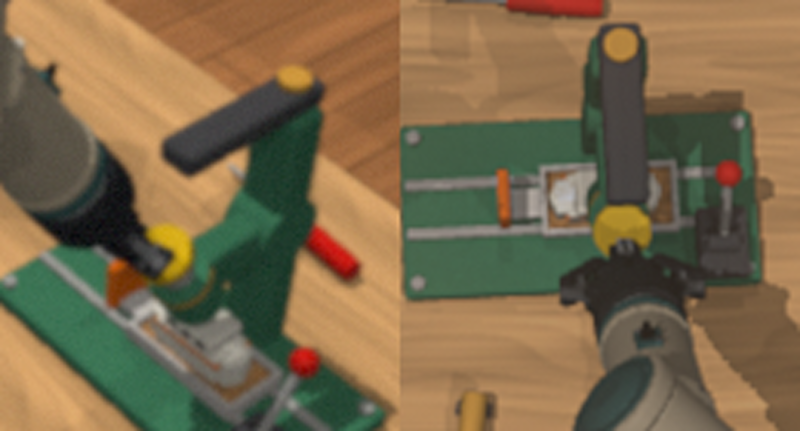

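The gripper is well clear of the light bar. The tip sits on the rounded lower front edge of the head, which explains the side force, so I'll lift off and shift toward the centre.

jog_arm(deltas=[0, 0, 0, -8, 0, 14, 0, 0, 0, 0, -8, 0, 14, 0, 0, 0, 0, 0, 0, 18, 0, 0, 0, 0, 0, 0, 18, 0, 0, 0, 0, 6, 0, 8, 0, 0, 0, 0, 8, 0, 4, 0, 0, 0, 0, 8, 0, 4, 0])

```text
clock: 18.55
position: [0.5666, -0.0858, 0.2171]
ee_rot: [-0.01, 0.958, 0.019, 0.288]
contact_force: [-2.0, 1.0, 8.0]
width: -0.0002
gripper_force: 4.0
```

```bash
cat > chk.py <<'E'
from h import *
p=[.64253,-.0822,.03788];c,s=np.cos(p[2]),np.sin(p[2]);Rm=np.array([[c,-s],[s,c]])
st=manip.get_state();P=st["position"];xy=Rm.T@(P[:2]-p[:2]);q=st["ee_rot"]
z=np.array([2*(q[1]*q[3]+q[0]*q[2]),1-2*(q[1]**2+q[2]**2)])
d=np.array([xy[0],P[2]])+.011*z-[-.075,.218];n=np.array([-.5,.866]);t=np.array([.866,.5]);F=st["contact_force"][[0,2]]
print("n,t,y mm",d@n*1e3,d@t*1e3,xy[1]*1e3,"Fn,Ft",F@n,F@t,"tilt",np.degrees(np.arctan2(z[0],-z[1])))
E
python3 chk.py
```

```text
n,t,y mm -11.26649242343731 -0.7036121818861253 -0.7460217767036073 Fn,Ft 7.9259029683255315 2.2125379529758593 tilt 33.40082619574605
```

jog_arm(deltas=[0, 0, 0, 1, 0, -2, 0, 0, 0, 0, 2, 0, -4, 0, 0, 0, 0, 3, 0, -5, 0, 0, 0, 0, 3, 0, -5, 0])

```text
clock: 18.95
position: [0.5692, -0.0857, 0.2126]
ee_rot: [-0.009, 0.958, 0.019, 0.288]
contact_force: [-2.8, 0.2, 10.4]
width: 0.0002
gripper_force: 5.3
```

```bash
python3 chk.py
```

```text
n,t,y mm -16.482039632464485 -0.6904957177099307 -0.7602837911964196 Fn,Ft 10.364487440362531 2.787048121745879 tilt 33.409476143720696
```

jog_arm(deltas=[0, 0, 0, 1, 0, -1, 0, 0, 0, 0, 1, 0, -2, 0, 0, 0, 0, 1, 0, -2, 0])

```text
clock: 19.25
position: [0.5701, -0.0857, 0.2111]
ee_rot: [-0.009, 0.957, 0.019, 0.288]
contact_force: [-6.5, 1.2, 13.3]
width: -0.0
gripper_force: 7.0
```

```bash
python3 chk.py
```

```text
n,t,y mm -18.177083416996005 -0.6583254568770704 -0.7421134024287533 Fn,Ft 14.742510810890463 1.0039528342555073 tilt 33.44041288196804
```

Nearly at the stop (force is above the spring's 12 N). I'll press slightly more and hold.

jog_arm(deltas=[0, 0, 0, 1, 0, -2, 0, 0, 0, 0, 1, 0, -2, 0, 0, 0, 0, 1, 0, -2, 0, 0, 0, 0, 1, 0, -2, 0, 0, 0, 0, 1, 0, -2, 0, 0, 0, 0, 1, 0, -2, 0, 0, 0, 0, 1, 0, -2, 0, 0, 0, 0, 1, 0, -2, 0, 0, 0, 0, 1, 0, -2, 0, 0, 0, 0, 1, 0, -2, 0])

```text
clock: 20.25
position: [0.5703, -0.0856, 0.2109]
ee_rot: [-0.009, 0.957, 0.02, 0.289]
contact_force: [-19.9, 0.1, 26.9]
width: 0.0001
gripper_force: 16.9
```

```bash
python3 chk.py
```

```text
n,t,y mm -18.445787994262894 -0.5326688661326717 -0.7117104683595946 Fn,Ft 33.253947111073316 -3.7957489868481815 tilt 33.520456545967896
```

The plunger is at its stop: 33 N with no further travel, held for about a second. Now I'll retract along the axis and back away.

jog_arm(deltas=[0, 0, 0, -4, 0, 7, 0, 0, 0, 0, -10, 0, 17, 0, 0, 0, 0, -20, 0, 34, 0, 0, 0, 0, -40, 0, 60, 0, 0, 0, 0, -80, 0, 80, 0, 0, 0, 0, -120, 0, 90, 0, 0, 0, 0, -120, 0, 90, 0, 0, 0, 0, -120, 0, 90, 0, 0, 0, 0, -120, 0, 90, 0, 0, 0, 0, -120, 0, 90, 0])

```text
clock: 21.25
position: [0.4502, -0.0854, 0.2964]
ee_rot: [-0.011, 0.958, 0.02, 0.285]
contact_force: [0.2, -0.2, 0.3]
width: 0.0001
gripper_force: 0.0
```

Run:
```python
from h import *
p=[.64253,-.0822,.03788];t=imaging.get_image("top");h=cv2.cvtColor(t,cv2.COLOR_BGR2HSV)
c,s=np.cos(p[2]),np.sin(p[2]);Rm=np.array([[c,-s],[s,c]])
for n,lo,hi,z,roi in[("yellow",(20,150,120),(32,255,255),.218,(140,230,270,340)),("red",(0,180,100),(6,255,255),.118,(150,220,320,360)),("orange",(6,180,120),(14,255,255),.081,(150,220,225,300))]:
    m=cv2.inRange(h,lo,hi);a,b,u,v=roi;ys,xs=np.nonzero(m[a:b,u:v])
    if len(xs):print(n,len(xs),Rm.T@(atz("top",(xs.mean()+u,ys.mean()+a),z)[:2]-p[:2]))
a=cv2.imread("pics/top0.png")
for n,(u,v) in dict(tower=(400,203),roller=(257,272),jar=(149,258),die=(153,208),glue=(165,153)).items():
    d=cv2.absdiff(a[v-20:v+20,u-20:u+20],t[v-20:v+20,u-20:u+20]).mean();print(n,d)
print(manip.get_state()["clock"],manip.get_state()["position"])
```

```text
yellow 270 [-0.07249344  0.00239526]
red 44 [ 0.00138404 -0.10769265]
orange 46 [0.00033998 0.10758874]
tower 2.7670833333333333
roller 3.209791666666667
jar 4.691041666666667
die 5.489791666666667
glue 3.29625
21.3 [ 0.45018216 -0.08530342  0.29638953]
```

The plunger is back up, the lever locked, the carriage in, and the other things unmoved.

```bash
python3 -c "from rig import manip;print(manip.sign_off())"
```

```text
the job is handed in; nothing more can be done
None
```

The job is handed in at about 21 s. The boat is upright in the tray, the carriage is fully in and the lever locked; after that the plunger was pressed to its stop, held about 1 s and sprang back. My first contact was on the edge of the plunger head, so it got a partial press before the full one.

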